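Switch off the miniature dryer: timer to zero, vent shut

ROBOT

A 6-joint arm with a two-finger parallel gripper is mounted at the origin on the work surface. World frame = base frame: x ahead of the robot, y to its left, z up, the work surface at z = 0. Lengths are in m, angles in rad, forces in N, time in s.
With the tool pointing down it reaches from about 0.275 to 0.825 m from the base axis. Payload 5.2 kg.
Tool frame: the origin (TCP) lies at the centre of the arm's flange, where the gripper is bolted on; the fingertips stand 186 mm ahead of it and the grasp point (between the pads) lies 167 mm ahead of it (robot.tip_reach is the distance from the TCP to the fingertips, in m); z points along the fingers, y is the line along which they close (so a half turn about z gives the same grasp; the last joint's range is limited). The gripper opens to 93 mm and grips with 3 to 60 N. Pads are 15 mm wide; open, the fingers measure 128 mm over their backs; the gripper's body (75 mm by 188 mm) begins 65 mm behind the grasp point.
Start: joints at [0.981, 0.259, 1.535, -0, 1.348, -0.203], TCP at [0.207, 0.509, 0.405] pointing down, gripper open.
Joint ranges: [-3.14, 3.14], [-0.91, 2.08], [0.19, 2.58], [-1.22, 4.36], [0.22, 2.71], [-3.12, 3.12]. Speed limits (rad/s): [2.57, 2.57, 3.14, 3.14, 3.14, 3.14].

INTERFACE

Orientations are given as [roll, pitch, yaw] about the fixed x, y, z axes, in that order (R = Rz(yaw) Ry(pitch) Rx(roll)).
In Python, from station import robot, get_obs, read_camera, camera_info, finder gives the robot as it stands. Calls block until the motion is done:
- robot.reach(position, orientation): joint-space move of the TCP to a pose.
- robot.move_l(position, velocity=0.15, rot=None): straight line of the TCP; rot=None keeps the orientation; velocity is the mean speed in m/s.
- robot.goto_joints(angles): joint-space move.
- robot.command_gripper(opening, force=None): opening from 0.0 (shut) to 1.0 (fully open); force is the grip in N (None keeps the last); returns when the fingers have stopped.
- robot.dwell(seconds).
- robot.solve_ik(position, orientation): joint angles nearest the present ones, or None.
- get_obs(): the state.
- read_camera(name): name is "scene" or "side" or "wrist"; returns the picture (480x640x3 uint8, red, green, blue); there is no depth.
- camera_info(name): a dict with "fx", "fy", "cx", "cy" (pixels), "cam_to_world" (4x4, takes a point from camera to world coordinates). Camera axes: x right, y up, looking along -z (the intrinsics and any distortion apply to the point x, -y, -z); pixel columns grow to the right and rows downward; lengths in m; the calibration is good to about 2 mm. A picture is of the moment at which its call begins: read the wrist's pose just before it. camera_info takes no time and is no camera call; for the wrist camera it gives the pose at the moment of the call.
A pose or a line that the arm cannot do raises robot.PlanningError and nothing moves.
- robot.hand_in(): hands the job in; it is judged then, once.
Trained networks look in the newest picture that a camera, given by its name, has taken for a name from the list of things; names that differ only in an ending like _2 or _b are one class to them, and where a whole thing is asked for, a point or a joint stands for the part that bears it (a point fixed in the world has none). Each returns a list of dicts, best first, with "conf" (0 to 1); they miss things now and then, are a little off and sometimes report something else, mostly with a low value. They report only what shows in the picture. A call takes as long as a camera call.
- finder.outline_of(name, camera): "pixels" (480x640 bool, what is visible of it) and "position" ([column, row] in pixels, amid what is visible of it).
- finder.pinpoint(name, camera): "position" ([column, row] in pixels: a listed point, or the origin of a listed thing).
The state is a dict: "time": time; "q": joint angles; "joint_velocities": joint speeds; "tau": joint torques, N m; "ee_pos": TCP position; "tcp_rot": TCP orientation; "contact_force": force on the tool from outside, world axes, zero at the start; "moment": the same for the moment, N m; "gripper_width": opening from 0.0 (shut) to 1.0 (fully open); "gripper_force": force on a finger pad.
Only numpy, scipy, OpenCV 4.12 (cv2) and the standard library are available. Lean on these libraries where they do the work, as an engineer would, in place of code of your own. Each camera call takes 0.05 s, during which the arm holds its last target. There are 200 camera calls.

TASK

The painted miniatures are dry, so shut the grey drying box down: first turn the timer knob on its sloping face until the pointer reads zero (the one long, thick mark at the top of the dial), then push the vent slide on its flat deck across the vent slots until its spring detent clicks home. Leave the timer at zero and do not disturb the things standing round the box.

Things in the scene. Friction and masses are not known exactly. Their poses are not given: they have to be found in the camera images.
- dryer: Fixed grey drying box, 186 mm deep (x), 160 wide (y). Origin: centre of its underside; x from its front (towards the robot) to its back, y to its left, z up. Its front face slopes up at 35 degrees, from 30 mm high at x = -93 mm to 105 mm high at x = +13 mm; behind that a flat deck 105 mm high reaches x = +93 mm.
- zero_mark (a point): The zero mark's outer end, at the top (highest on the slope) of the flush white dial, 116 mm across, on the sloping face: the one long thick mark (16 x 7 mm). The other marks, every 30 degrees clockwise from it, are short and thin. It lies 56.5 mm up the slope from the knob's axis.
- timer_grip (a point): Grip point of the black timer knob, on its axis, 33 mm out from the face; at (-59, 0, 95) mm in the box's frame. The axis is square to the slope: outwards it is (-sin 35, 0, cos 35). The knob is a disc of 48 mm diameter to 10 mm off the face, with a bar grip across it: 48 mm long, 12 thick, to 42 mm off the face. Frame at joint 0: x up the slope along the bar, z outwards.
- pointer_tip (a point): Tip of the knob's black pointer, 5 mm wide, in line with the bar at one end only; 41 mm from the axis, 6 mm off the face.
- timer (a joint): Timer knob angle (rad): 0 when the pointer is at the zero mark, straight up the slope; grows clockwise, looking at the face. Starts between 0.6 and 1.9; turn it back anticlockwise. No stop at zero (travel -0.6 to 2.6); it stays where it is left.
- vent_tab (a point): Top centre of the vent slide's black upright tab on the deck: 24 mm (box x) by 10 mm (box y), top 30 mm above the deck. Moves with the slide; shut, it is at (55, 18, 135) mm in the box's frame. An aluminium plate, to 4 mm above the deck, goes with it, from 10 mm right to 40 mm left of the tab, between rails 5 mm high. The deck right of the tab is free for a finger.
- vent (a joint): Vent slide (m): 0 open, the slots uncovered; 0.036 fully shut (tab pushed to the box's left, +y). Starts between 0 and 0.003. A snap spring resists with about 5 N up to 0.027; past that it pulls the slide home by itself, short of that it may push it back.
- die: Purple resin die, a 22 mm cube, bystander; origin at the centre of its underside.
- pawn: Wooden pawn, 57 mm tall, 32 mm foot, bystander; origin at the centre of its underside.
- jar: Green glass marble jar with a twist cap, 100 mm tall, 64 mm across, bystander; origin at the centre of its underside.
- case: Aluminium miniature carry case, 110 x 160 x 78 mm with a handle on top to 96 mm, bystander behind the box; origin at the centre of its underside.

How it is judged:
By the outcome, as a careful person would: the job done as asked, in the order asked, and still so for the second after the job is handed in, with the robot touching nothing.
It also fails if it takes over 58 s, if anything falls off the work surface, if the arm or the gripper's body presses on something with over 40 N, if the wrist force passes 120 N, or if a joint passes its speed limit or range.

## Working session

There is one attempt and no reset: what is moved stays moved. The work goes in short steps, each a Python script; the robot and the scene stay as the last script left them, time stands still between calls to the robot, and variables do not carry over. Pictures are saved under pics/ and viewed, at most 10 in all, crops included, and the job is handed in when it is done.

```bash
mkdir -p pics; ls; python3 - <<'E'
from station import robot,get_obs,read_camera,camera_info,finder
import cv2,numpy as np
ims=[]
for c in ["scene","side"]:
    im=read_camera(c); ims.append(im)
    i=camera_info(c); print(c,{k:np.round(v,3).tolist() for k,v in i.items()})
    for n in ["dryer","zero_mark","timer_grip","pointer_tip","vent_tab","die","pawn","jar","case"]:
        r=finder.pinpoint(n,c)
        print(n,[(np.round(d["position"],1).tolist(),round(d["conf"],2)) for d in r[:2]])
    cv2.imwrite(f"pics/{c}0.png",im[:,:,::-1])
print(get_obs()["time"],robot.tip_reach)
E
```

```text
pics
scene {'fx': 564.146, 'fy': 564.146, 'cx': 322.273, 'cy': 237.876, 'cam_to_world': [[-0.658, -0.553, 0.512, 1.159], [0.753, -0.477, 0.452, 0.482], [-0.005, 0.683, 0.73, 0.795], [0.0, 0.0, 0.0, 1.0]]}
dryer [([305.2, 210.7], 0.81)]
zero_mark [([295.8, 173.0], 0.87)]
timer_grip [([325.8, 160.0], 0.69)]
pointer_tip [([311.9, 161.4], 0.92)]
vent_tab [([276.8, 162.5], 0.91)]
die [([345.2, 262.2], 0.75)]
pawn []
jar [([264.5, 277.8], 0.7), ([346.5, 260.0], 0.31)]
case [([211.7, 227.3], 0.94), ([310.5, 162.3], 0.3)]
side {'fx': 465.289, 'fy': 465.289, 'cx': 316.685, 'cy': 247.776, 'cam_to_world': [[0.743, 0.487, -0.459, 0.346], [-0.669, 0.544, -0.506, -0.314], [0.003, 0.684, 0.73, 0.622], [0.0, 0.0, 0.0, 1.0]]}
dryer [([323.2, 383.4], 0.97)]
zero_mark [([332.8, 348.9], 0.95)]
timer_grip [([286.0, 369.2], 0.6), ([325.0, 383.0], 0.45)]
pointer_tip [([306.2, 408.3], 0.56)]
vent_tab [([371.7, 326.2], 0.97)]
die [([283.3, 301.8], 0.8)]
pawn []
jar [([373.5, 287.9], 0.71), ([284.4, 369.6], 0.56)]
case [([449.7, 372.2], 0.66)]
1.0 0.1861
```

View pics/scene0.png

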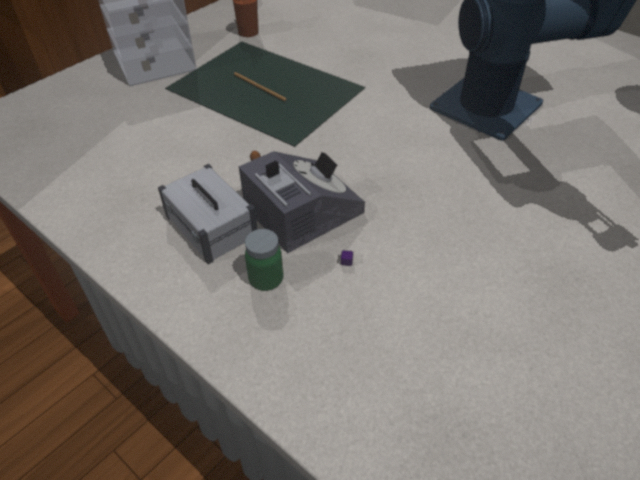

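View pics/side0.png

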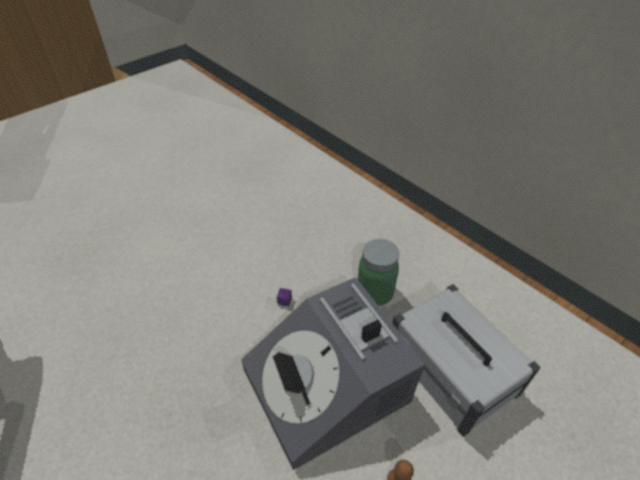

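Both pictures show the box with its zero mark (side 327,350), pointer down-right (side 306,402) and vent tab (side 371,330). The jar (scene 264,260) and the die (scene 347,258) stand to its left, the case behind it, and the pawn at its right rear (side 401,470; scene 255,155). Next I fit the box pose and knob angle.

```bash
cat > h.py <<'E'
from station import robot,get_obs,read_camera,camera_info,finder
import cv2,numpy as np
from scipy.optimize import least_squares
from scipy.spatial.transform import Rotation as R
a=np.radians(35); N=np.array([-np.sin(a),0,np.cos(a)]); U=np.array([np.cos(a),0,np.sin(a)]); Y=np.array([0,1.,0])
G=np.array([-.059,0,.095]); F=G-.033*N
def tip(th): return F+.006*N+.041*(U*np.cos(th)-Y*np.sin(th))
def pts(th,v): return dict(dryer=np.zeros(3),zero_mark=F+.0565*U,timer_grip=G,pointer_tip=tip(th),vent_tab=np.array([.055,.018-.036+v,.135]))
def toW(p,x): return R.from_euler('z',x[2]).apply(p)+[x[0],x[1],0]
def proj(P,i):
    T=np.linalg.inv(i["cam_to_world"]); c=T[:3,:3]@P+T[:3,3]
    return np.array([i["cx"]+i["fx"]*c[0]/-c[2],i["cy"]-i["fy"]*c[1]/-c[2]])
def obs(cams,names=("dryer","zero_mark","timer_grip","pointer_tip","vent_tab"),save=None):
    o=[]
    for c in cams:
        i=camera_info(c); im=read_camera(c)
        if save: cv2.imwrite(f"pics/{save}_{c}.png",im[:,:,::-1])
        for n in names:
            for d in finder.pinpoint(n,c)[:1]: o.append((c,n,i,np.array(d["position"]),d["conf"]))
    return o
def fit(o,x0=(.55,.1,0,1.5,.0015)):
    f=lambda x: np.concatenate([(proj(toW(pts(x[3],x[4])[n],x),i)-p)*c/i["fx"]*500 for _,n,i,p,c in o]+[[(x[4]-.0015)/.0008]])
    best=min((least_squares(f,[x0[0],x0[1],y,t,x0[4]],loss="soft_l1",f_scale=2) for y in x0[2]+np.array([-.6,0,.6]) for t in (.8,1.7)),key=lambda r:r.cost)
    x=best.x
    for c,n,i,p,cf in o: print(c,n,np.round(p,1),round(cf,2),"res",np.round(p-proj(toW(pts(x[3],x[4])[n],x),i),1))
    print("x",np.round(x,4),"cost",round(best.cost,2)); return x
def ground(p,i,z=0.):
    T=np.asarray(i["cam_to_world"]); d=T[:3,:3]@[(p[0]-i["cx"])/i["fx"],-(p[1]-i["cy"])/i["fy"],-1]
    return T[:3,3]+d*(z-T[2,3])/d[2]
E
python3 - <<'E'
from h import *
x=fit(obs(["scene","side"]))
np.save("x.npy",x)
for c,pp in dict(scene=dict(die=(345,262),jar=(264.5,278),case=(211.7,227.3)),side=dict(die=(283.3,301.8),jar=(373.5,288),case=(449.7,372))).items():
    for n,p in pp.items(): print(c,n,ground(p,camera_info(c)).round(3))
print("pawn head",ground((401,467),camera_info("side"),.05).round(3),ground((255,155),camera_info("scene"),.05).round(3))
# candidate grasp pose: tool z = -N, finger line (tool y) perpendicular to bar
Rb=R.from_euler('z',x[2])
for th in (x[3],0):
  for s in (1,-1):
    z=Rb.apply(-N); bar=Rb.apply(U*np.cos(th)-Y*np.sin(th)); xx=s*bar; y=np.cross(z,xx)
    rot=R.from_matrix(np.c_[xx,y,z]).as_euler('xyz')
    for d in (.167,.267):
        P=toW(G,x)-z*d
        q=robot.solve_ik(P,rot); print(th,s,d,P.round(3),None if q is None else np.round(q,2))
E
```

```text
scene dryer [304.6 210.1] 0.64 res [0.8 0.4]
scene zero_mark [297.  171.6] 0.58 res [-2.6 -1.2]
scene timer_grip [328.7 164.8] 0.94 res [1.4 2.9]
scene pointer_tip [310.5 160. ] 0.77 res [-1.8 -3.9]
scene vent_tab [275.4 162.4] 0.61 res [ 3.6 -1.5]
side dryer [323.4 382.2] 0.84 res [-1.9 -1.5]
side zero_mark [333.2 345. ] 0.68 res [2.4 0.2]
side timer_grip [286.6 368.8] 0.75 res [ 1.  -0.6]
side pointer_tip [306.5 406.7] 0.59 res [-0.3  3.8]
x [ 5.6710e-01 -8.9700e-02 -2.2110e-01  1.7979e+00  1.6000e-03] cost 15.42
scene die [0.62  0.062 0.   ]
scene jar [ 0.745 -0.024  0.   ]
scene case [ 0.722 -0.193  0.   ]
side die [0.614 0.064 0.   ]
side jar [ 0.746 -0.016  0.   ]
side case [ 0.715 -0.198  0.   ]
pawn head [ 0.544 -0.244  0.05 ] [ 0.55  -0.242  0.05 ]
1.7978863763366433 1 0.167 [ 0.416 -0.056  0.232] None
1.7978863763366433 1 0.267 [ 0.36  -0.043  0.314] [-0.52 -0.16  2.32  0.42  0.42  2.73]
1.7978863763366433 -1 0.167 [ 0.416 -0.056  0.232] None
1.7978863763366433 -1 0.267 [ 0.36  -0.043  0.314] [-0.52 -0.16  2.32  0.42  0.42 -0.41]
0 1 0.167 [ 0.416 -0.056  0.232] None
0 1 0.267 [ 0.36  -0.043  0.314] [-0.52 -0.16  2.32  0.42  0.42  0.93]
0 -1 0.167 [ 0.416 -0.056  0.232] None
0 -1 0.267 [ 0.36  -0.043  0.314] [-0.52 -0.16  2.32  0.42  0.42 -2.21]
```

```bash
cat >> h.py <<'E'
def pose(x,th,el,lat,d,s=-1,p=G):
    """tool z: leaning el (rad from vertical, ahead), lat sideways; closing line square to the bar at th"""
    Rb=R.from_euler('z',x[2]); z=np.array([np.sin(el),np.tan(lat),-np.cos(el)]); z/=np.linalg.norm(z)
    bar=U*np.cos(th)-Y*np.sin(th); xx=s*(bar-z*(bar@z)); xx/=np.linalg.norm(xx)
    M=Rb.as_matrix()@np.c_[xx,np.cross(z,xx),z]
    return toW(p,x)-d*M[:,2], R.from_matrix(M).as_euler('xyz')
E
python3 - <<'E'
from h import *
x=np.load("x.npy")
for th in (x[3],.9,0):
  for el in (0,10,15,20,25,30,35):
    r=[]
    for lat in (-30,-15,0,15,30):
      for s in (1,-1):
        q=robot.solve_ik(*pose(x,th,np.radians(el),np.radians(lat),.167,s))
        if q is not None and s==-1: r.append((lat,np.round(q,2).tolist()))
        elif q is not None: r.append((lat,'s1',round(q[5],2)))
    print(round(th,2),el,r)
E
```

```text
1.8 0 [(-30, 's1', np.float64(-2.41)), (-30, [-0.03, 0.46, 1.75, -0.58, 1.11, 0.73]), (-15, 's1', np.float64(-2.74)), (-15, [-0.19, 0.38, 1.78, -0.31, 1.01, 0.4]), (0, 's1', np.float64(-3.1)), (0, [-0.37, 0.34, 1.81, -0.0, 0.99, 0.04]), (15, 's1', np.float64(2.86)), (15, [-0.54, 0.36, 1.81, 0.28, 1.07, -0.28]), (30, 's1', np.float64(2.62)), (30, [-0.69, 0.43, 1.81, 0.5, 1.2, -0.52])]
1.8 10 [(-30, 's1', np.float64(-2.19)), (-30, [-0.01, 0.4, 1.87, -0.7, 0.95, 0.95]), (-15, 's1', np.float64(-2.61)), (-15, [-0.19, 0.3, 1.92, -0.38, 0.79, 0.53]), (0, [-0.39, 0.25, 1.95, 0.04, 0.76, 0.01]), (15, 's1', np.float64(2.71)), (15, [-0.58, 0.28, 1.96, 0.4, 0.88, -0.43]), (30, 's1', np.float64(2.43)), (30, [-0.74, 0.37, 1.93, 0.62, 1.07, -0.71])]
1.8 15 [(-30, 's1', np.float64(-2.06)), (-30, [-0.0, 0.38, 1.93, -0.78, 0.87, 1.08]), (-15, 's1', np.float64(-2.53)), (-15, [-0.18, 0.27, 1.99, -0.44, 0.68, 0.62]), (0, [-0.4, 0.22, 2.03, 0.08, 0.64, -0.02]), (15, 's1', np.float64(2.6)), (15, [-0.61, 0.24, 2.03, 0.49, 0.79, -0.54]), (30, 's1', np.float64(2.31)), (30, [-0.77, 0.34, 2.0, 0.7, 1.01, -0.83]
[... 5490 characters left out ...]
1.17)), (0, [-0.43, 0.16, 2.17, 0.23, 0.39, -1.97]), (15, 's1', np.float64(0.43)), (15, [-0.66, 0.2, 2.17, 0.76, 0.63, -2.71]), (30, 's1', np.float64(0.12)), (30, [-0.84, 0.31, 2.12, 0.89, 0.92, -3.03])]
0 30 [(-30, 's1', np.float64(2.96)), (-30, [0.04, 0.35, 2.11, -1.17, 0.7, -0.18]), (-15, 's1', np.float64(2.54)), (-15, [-0.17, 0.21, 2.2, -0.94, 0.36, -0.6]), (0, 's1', np.float64(0.94)), (0, [-0.44, 0.15, 2.25, 0.45, 0.26, -2.2]), (15, 's1', np.float64(0.21)), (15, [-0.7, 0.18, 2.24, 0.96, 0.58, -2.93]), (30, 's1', np.float64(-0.02))]
0 35 [(15, 's1', np.float64(-0.06)), (15, [-0.73, 0.19, 2.31, 1.21, 0.56, 3.09]), (30, 's1', np.float64(-0.17)), (30, [-0.91, 0.31, 2.24, 1.12, 0.89, 2.98])]
```

```bash
python3 - <<'E'
from h import *
x=np.load("x.npy")
P,r=pose(x,x[3],np.radians(25),0,.30); print(P.round(3),robot.solve_ik(P,r))
robot.reach(P,r); robot.command_gripper(.38,20); robot.dwell(.3)
print(get_obs()["time"])
o=obs(["wrist","scene","side","wrist"],save="a")
x=fit(o,x); fit([t for t in o if t[0]=="wrist"],x); np.save("x.npy",x); print(get_obs()["time"])
E
```

```text
[ 0.386 -0.049  0.367] [-0.46484701 -0.14468738  2.11142482  0.14930187  0.7554844  -0.10697876]
5.175
wrist dryer [336.  211.3] 0.56 res [-0.8  1.7]
wrist zero_mark [402.5 216.2] 0.68 res [-0.1  0.7]
wrist timer_grip [336.  209.7] 0.68 res [ 12.2 -32.2]
wrist pointer_tip [334.1 280.6] 0.73 res [ 0.9 -0.4]
wrist vent_tab [486.8 220.2] 0.87 res [-1.9 -0.5]
scene dryer [303.6 211.4] 0.71 res [0.2 2.3]
scene zero_mark [296.6 175.2] 0.82 res [-2.6  3. ]
scene timer_grip [326.3 159.3] 0.88 res [-0.2 -1.8]
scene pointer_tip [310.9 159.4] 0.78 res [ 0.5 -3.6]
scene vent_tab [277.  161.8] 0.87 res [ 5.4 -1.9]
side dryer [322.5 380.2] 0.63 res [-3.3 -4.7]
side zero_mark [332.  345.5] 0.75 res [ 0.7 -0.4]
side timer_grip [285.9 368.4] 0.87 res [-0.6 -2.9]
side pointer_tip [306.8 407.4] 0.77 res [-2.9  3.8]
side vent_tab [373.2 324.1] 0.67 res [0.9 0.4]
wrist dryer [336.4 209.9] 0.66 res [-0.4  0.3]
wrist zero_mark [403.6 214.4] 0.9 res [ 1.  -1.1]
wrist timer_grip [323.7 243.2] 0.86 res [-0.1  1.3]
wrist pointer_tip [333.6 283.2] 0.89 res [0.4 2.2]
wrist vent_tab [487.9 221.4] 0.68 res [-0.8  0.7]
x [ 5.6640e-01 -9.1400e-02 -2.0350e-01  1.7379e+00  1.7000e-03] cost 103.6
wrist dryer [336.  211.3] 0.56 res [-0.8  1.5]
wrist zero_mark [402.5 216.2] 0.68 res [-0.1  0.5]
wrist timer_grip [336.  209.7] 0.68 res [ 12.1 -32.6]
wrist pointer_tip [334.1 280.6] 0.73 res [ 0.3 -0.6]
wrist vent_tab [486.8 220.2] 0.87 res [-2.  -0.4]
wrist dryer [336.4 209.9] 0.66 res [-0.4  0.1]
wrist zero_mark [403.6 214.4] 0.9 res [ 1.  -1.3]
wrist timer_grip [323.7 243.2] 0.86 res [-0.2  0.9]
wrist pointer_tip [333.6 283.2] 0.89 res [-0.2  1.9]
wrist vent_tab [487.9 221.4] 0.68 res [-0.9  0.8]
x [ 5.6640e-01 -9.1600e-02 -2.0030e-01  1.7318e+00  1.7000e-03] cost 74.81
6.375
```

View pics/a_wrist.png

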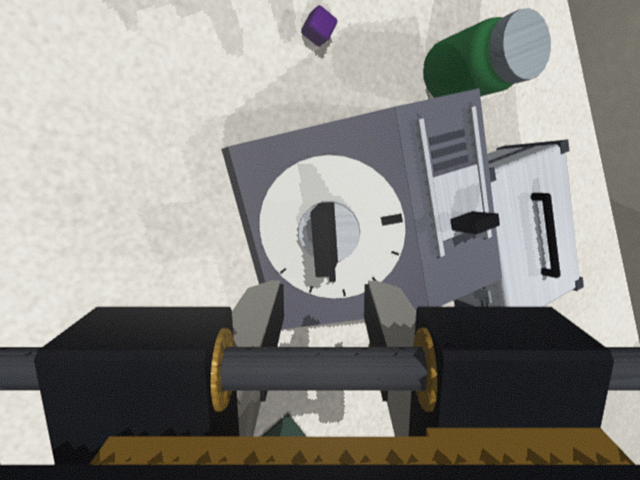

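The wrist picture agrees with the fit: zero mark's outer end about (402,217), bar at (325,240), pointer tip (333,282) just past the 90° tick, slide tab (475,222). I'm now grasping the bar and turning about the tool axis.

```bash
python3 - <<'E'
from h import *
x=np.load("x.npy"); el=np.radians(25)
p=G+.003*N
def rep(s):
    o=get_obs(); print(s,round(o["time"],2),"F",np.round(o["contact_force"],1),"M",np.round(o["moment"],2),"w",round(o["gripper_width"],3),"gf",np.round(o["gripper_force"],1))
P,r=pose(x,x[3],el,0,.25,p=p); robot.reach(P,r)
P,r=pose(x,x[3],el,0,.167,p=p); robot.move_l(P,.06); rep("down")
robot.command_gripper(0,25); rep("closed")
P,r=pose(x,0.,el,0,.167,p=p); q=robot.solve_ik(P,r); print(np.round(get_obs()["q"],2),np.round(q,2))
for th in np.linspace(x[3],0,5)[1:]:
    P,r=pose(x,th,el,0,.167,p=p); robot.reach(P,r); rep(round(th,2))
robot.dwell(.2); obs(["side","scene","wrist"],("pointer_tip",),save="b"); rep("end")
E
```

```text
down 8.22 F [ 0.1  0.7 -0.3] M [-0.02  0.33 -0.02] w 0.382 gf 0.0
closed 8.69 F [1.1 0.8 1. ] M [-0.18 -0.22 -0.01] w 0.159 gf 24.3
[-0.44  0.15  2.18  0.26  0.4  -0.3 ] [-0.44  0.15  2.18  0.26  0.4  -2.03]
1.3 9.18 F [2.3 0.8 2.6] M [-0.02 -0.74  0.16] w 0.158 gf 24.9
0.87 9.68 F [4.  3.3 4.9] M [ 0.6  -1.17  0.56] w 0.148 gf 25.0
0.43 10.18 F [4.9 5.2 4.3] M [ 1.04 -1.28  0.67] w 0.133 gf 25.0
0.0 10.68 F [4.1 6.  3.7] M [ 0.55 -1.    0.33] w 0.124 gf 25.0
end 11.18 F [4.9 6.5 3.5] M [ 0.5  -0.99  0.31] w 0.127 gf 25.0
```

```bash
python3 -c "
import cv2,numpy as np
a=cv2.imread('pics/b_side.png')[240:480,180:500];b=cv2.imread('pics/b_wrist.png')
cv2.imwrite('pics/b2.png',np.hstack([cv2.resize(a,(400,300)),cv2.resize(b,(400,300))]))"
```

```text
(no output)
```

View pics/b2.png

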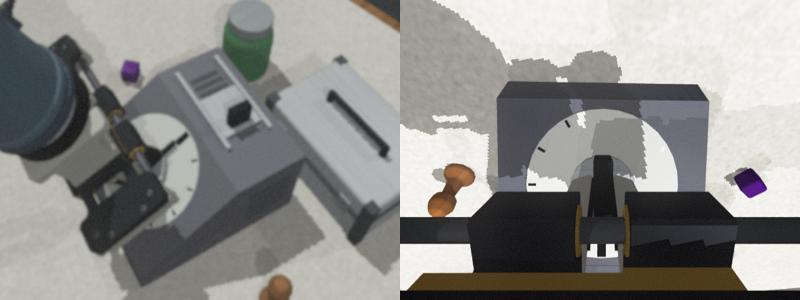

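Left (side view): the knob is gripped and the pointer lies along the zero mark. Right (wrist view): the fingers hold the bar from the low side. I'm releasing and measuring the residual angle.

```bash
python3 - <<'E'
from h import *
x=np.load("x.npy"); el=np.radians(25); p=G+.003*N
robot.command_gripper(.38,25)
P,r=pose(x,0,el,0,.30,p=p); robot.move_l(P,.12)
P,r=pose(x,1.57,el,0,.30,p=p); robot.reach(P,r)
robot.dwell(.3); print(get_obs()["time"])
o=obs(["wrist","wrist","side"],save="c")
o=[t for t in o if t[1]!="dryer"]
y=fit(o,(x[0],x[1],x[2],0,.0015)); 
# direct: knob-angle from bar/pointer only with the old pose
for c,n,i,pp,cf in o:
    if n=="pointer_tip":
        print(c,[ (round(t,2),np.round(pp-proj(toW(tip(t),y),i),1)) for t in (-.1,0,.1)])
im=cv2.imread("pics/c_wrist.png"); cv2.imwrite("pics/c2.png",cv2.resize(im[120:330,230:510],(800,600),interpolation=cv2.INTER_CUBIC))
E
```

```text
14.7417
wrist zero_mark [405.9 229.8] 0.71 res [1.4 1.4]
wrist timer_grip [325.3 236.5] 0.73 res [0.4 2.7]
wrist pointer_tip [385.8 231. ] 0.58 res [1.9 1.1]
wrist zero_mark [401.6 227.8] 0.87 res [-2.9 -0.6]
wrist timer_grip [383.2 233. ] 0.66 res [58.3 -0.8]
wrist pointer_tip [382.9 229.2] 0.9 res [-1.  -0.7]
wrist vent_tab [482.1 253. ] 0.97 res [-1.6 -0.5]
side zero_mark [332.4 344.4] 0.93 res [ 1.  -0.6]
side timer_grip [284.7 368.2] 0.95 res [-1.5 -1.4]
side pointer_tip [320.1 354.1] 0.58 res [-0.6  1.6]
side vent_tab [373.9 323.4] 0.67 res [1.4 0. ]
x [ 0.5674 -0.0904 -0.22    0.0171  0.0018] cost 106.11
wrist [(-0.1, array([1.9, 7.3])), (0, array([1.9, 2. ])), (0.1, array([ 2.4, -3.2]))]
wrist [(-0.1, array([-1. ,  5.5])), (0, array([-1. ,  0.2])), (0.1, array([-0.5, -5. ]))]
side [(-0.1, array([1.3, 4.4])), (0, array([-0.3,  2.1])), (0.1, array([-1.8, -0.5]))]
```

View pics/c2.png

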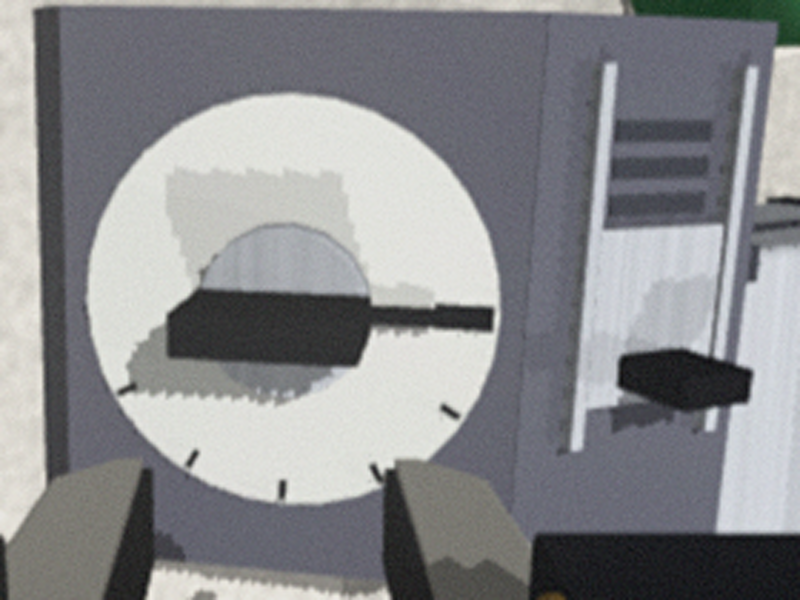

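The pointer runs straight into the zero mark (crop 437–493, 305–332), with a fitted angle of about 0.01 rad, so the timer is at zero. Next is the vent slide.

```bash
cat > push.py <<'E'
from h import *
x=np.array([.567,-.091,-.21]); np.save("xb.npy",x)
yb=R.from_euler('z',x[2]).apply(Y)
# tool down, tool y along box x (either way round, the nearer)
def rot(s): 
    z=np.array([0,0,-1.]); yy=s*R.from_euler('z',x[2]).apply([1,0,0]); return R.from_matrix(np.c_[np.cross(yy,z),yy,z]).as_euler('xyz')
def P(y,z): return toW(np.array([.055,y,z+robot.tip_reach]),x)
E
python3 - <<'E'
from push import *
robot.command_gripper(0,25)
q0=get_obs()["q"]
c=[(np.abs(robot.solve_ik(P(-.044,.19),rot(s))-q0).max(),s) for s in (1,-1) if robot.solve_ik(P(-.044,.19),rot(s)) is not None]
print(c); s=min(c)[1]
robot.reach(P(-.044,.19),rot(s)); robot.move_l(P(-.044,.116),.08); robot.dwell(.2)
o=get_obs(); f0=np.array(o["contact_force"]); print(o["time"],o["gripper_width"],f0.round(1))
y=-.044; yc=None
while y<.0055:
    y+=.0015; robot.move_l(P(y,.116),.012 if yc is None else .02)
    o=get_obs(); f=-(np.array(o["contact_force"])-f0)@yb
    ya=(R.from_euler('z',-x[2]).apply(np.array(o["ee_pos"])-[x[0],x[1],0]))[1]
    if yc is None and f>1.5: yc=ya
    print(f"{ya*1e3:.1f}:{f:.1f}",end=" ")
    if f>25 or (yc is not None and ya-yc>.034): break
print("\ncontact",yc,"t",get_obs()["time"])
E
```

```text
[(np.float64(0.7351535287060456), 1), (np.float64(3.3246604949678646), -1)]
18.3917 0.006057891492297689 [ 0.1  0.3 -0.6]
-42.4:0.4 -40.9:0.2 -39.4:-0.2 -37.9:0.2 -36.4:1.0 -34.9:0.4 -33.4:-0.8 -32.0:1.2 -30.6:1.6 -29.1:2.9 -27.6:2.5 -26.0:3.9 -24.5:5.0 -23.1:4.0 -21.6:5.1 -20.2:4.8 -18.7:5.0 -17.2:5.7 -15.7:5.6 -14.1:4.6 -12.5:5.3 -10.8:3.3 -9.1:1.5 -7.5:0.1 -6.1:0.3 -4.8:-0.1 -3.4:-0.0 -1.9:0.7 -0.4:0.9 1.1:1.0 1.9:4.6 2.5:8.4 2.9:13.3 
contact -0.030616399382955496 t 26.8667
```

The force rose to about 5 N, fell away at the snap, then rose again at the end stop. I'm backing off and checking.

```bash
python3 - <<'E'
from push import *
robot.move_l(P(-.02,.116),.08); robot.move_l(P(-.02,.20),.12)
P2,r2=pose(np.r_[x,0,0],1.57,np.radians(25),0,.30); robot.reach(P2,r2); robot.dwell(.3)
o=[t for t in obs(["wrist","side","wrist"],save="d") if t[1]!="dryer"]
f=lambda v:np.concatenate([(proj(toW(pts(v[3],v[4])[n],v),i)-p)*c for _,n,i,p,c in o])
b=least_squares(f,[*x,0,.03],loss="soft_l1",f_scale=2); print(b.x.round(4),b.cost,get_obs()["time"],np.round(get_obs()["contact_force"],1))
a=cv2.imread("pics/d_side.png")[220:480,180:500]; w=cv2.imread("pics/d_wrist.png")
cv2.imwrite("pics/d2.png",np.hstack([cv2.resize(a,(400,325)),cv2.resize(w[90:350,230:550],(400,325))]))
E
```

```text
[ 0.566  -0.0898 -0.2224  0.0224  0.0347] 13.535332624778324 30.1333 [0.1 0.4 0.7]
```

View pics/d2.png

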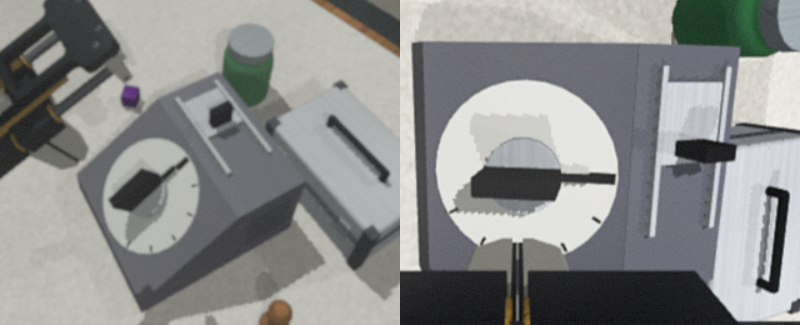

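Both views show the plate over the slots with the tab shut (fitted at 0.035 m), the pointer on the zero mark, and the jar, die, case and pawn where they were. The robot is touching nothing.

```bash
python3 -c "
from station import robot
print(robot.hand_in())"
```

```text
the job is handed in; nothing more can be done
None
```

The timer was turned to zero (fitted about 0.02 rad), then the vent slide was pushed through its snap to the end stop; no bystanders were seen to move, and the job was handed in at about 30 s on the robot clock.

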